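# Take the flushing plug out of the water coupling

## Robot

A 6-joint arm with a two-finger parallel gripper is mounted at the origin on the work surface. World frame = base frame: x ahead of the robot, y to its left, z up, the work surface at z = 0. Lengths are in mm, angles in rad, forces in N, time in s.
With the tool pointing down it reaches from about 350 to 975 mm from the base axis. Payload 7.1 kg.
Tool frame: the origin (TCP) lies at the very end of the fingers, on their centre line; the grasp point (between the pads) lies 19 mm behind it (ctrl.grasp_offset is the distance from the TCP to the grasp point, in mm); z points along the fingers, y is the line along which they close (so a half turn about z gives the same grasp; the last joint's range is limited). The gripper opens to 88 mm and grips with 3 to 60 N. Pads are 20 mm wide; open, the fingers measure 115 mm over their backs; the gripper's body (75 mm by 178 mm) begins 61 mm behind the grasp point.
Start: joints at [-1.247, 0.423, 1.63, -0, 1.089, -0.019], TCP at [210.095, -588.612, 198.875] pointing down, gripper open.
Joint ranges: [-3, 3], [-0.9, 2.11], [0.09, 2.58], [-1.31, 4.45], [0.11, 2.69], [-2.54, 2.54]. Speed limits (rad/s): [2.39, 2.39, 3.01, 3.14, 3.14, 3.14].

## Interface

Orientations are given as a rotation vector (axis times angle).
In Python, from workcell import ctrl, viewer, ticket, models gives the robot as it stands.
- The arm moves only by the tool play_rows, never from a script. Its arguments are lists of equal length, an entry for each row: "dp": the shift along the world's x, y, z in mm, a list of three; "yaw": the turn about the world's z in degrees. In form: {"dp": [[tx, ty, tz], ...], "yaw": [yaw, ...]}. A call has 1 to 8 rows; each row shifts and turns the commanded pose from where the row before left it; what a row does not reach is not made up. A row lasts 1/12 s, in which the tool goes at most 41.7 mm and 7.16 degrees, less where a joint would pass 70% of its speed; a pose out of reach is approached as far as the arm can. A call is refused whole if a number of a shift passes 41.7 or a number of a turn 7.16, either way. A call with a gripper value outside its range is refused whole. "gripper" is the closure, from 0 (fully open) to 1 (shut), set as the call begins (left out, the last holds). The fingers move at their own pace and stop on an object; the grip force is fixed at half the most. Time passes only in rows, so rows that do not move let the fingers close. It gives the time, the measured TCP pose, the force, the opening and the grip force at its end, in the units of the state.
- ctrl.get_obs(): the state, without advancing time (a new reading comes with each control period).
- viewer.get_image(name): name is "side" or "top" or "wrist"; returns a dict with "pixels" (400x640x3 uint8, red, green, blue), "range_z" (400x640 float32, mm along the optical axis (not along the pixel's ray), 0 where there is no reading), "fx", "fy", "cx", "cy" (pixels), "T" (4x4, takes a point from camera to world coordinates); the wrist camera has in their place "hand_eye" (4x4, takes a point from camera to tool coordinates, whose origin is the TCP and whose axes are the flange's). Camera axes: x right, y up, looking along -z (the intrinsics and any distortion apply to the point x, -y, -z); pixel columns grow to the right and rows downward; lengths in mm; the calibration is good to about 2 mm. The wrist camera is an equidistant fisheye: a pixel r from the principal point sees the ray r / f radians off the axis. A picture is of the moment at which its call begins: read the wrist's pose just before it.
- ticket.close_job(): hands the job in; it is judged then, once.
Trained networks look in a picture, given as the dict that the camera call returned (one of the last four; its "shot" number tells which), for a name from the list of things; names that differ only in an ending like _2 or _b are one class to them, and where a whole thing is asked for, a point or a joint stands for the part that bears it (a point fixed in the world has none). Each returns a list of dicts, best first, with "conf" (0 to 1); they miss things now and then, are a little off and sometimes report something else, mostly with a low value. They report only what shows in the picture. A call takes as long as a camera call.
- models.look_for(picture, name): "bbox" ([centre column, centre row, width, height] in pixels, round what is visible of it).
- models.landmark_of(picture, name): "location" ([column, row] in pixels: a listed point, or the origin of a listed thing).
The state is a dict: "t": time; "qpos": joint angles; "qvel": joint speeds; "joint_torque": joint torques, N m; "ee_pos": TCP position; "orientation": TCP orientation; "ft_force": force on the tool from outside, world axes, zero at the start; "moment": the same for the moment, N m; "width": finger opening in mm; "grasp_force": force on a finger pad.
Only numpy, scipy, OpenCV 4.12 (cv2) and the standard library are available. Lean on these libraries where they do the work, as an engineer would, in place of code of your own. Each camera call takes 0.05 s, during which the arm holds its last target. There are 200 camera calls.

## Task

Gently push the blue sprung sleeve of the water coupling down, only as far as it takes to free the orange plug, then pull the plug straight up and out so that the sleeve snaps back up. Park the plug gently, upright in the hole of the white block, all the way down, let go of it, and leave the syrup bottle, the tub and the mug where they stand.

Things in the scene. Friction and masses are not known exactly. Their poses are not given: they have to be found in the camera images.
- station: Aluminium water manifold fixed to the counter, 110 x 80 x 40 mm, carrying one upright quick coupling at its middle. Origin: underside of the manifold, on the coupling's vertical axis; z up. Do not press or push the fitting with more than 22 N, nor haul at the locked plug with more than 50 N.
- coupling_mouth (a point): Top centre of the fixed brass coupling body, 74 mm above the counter (body 30 mm across, bore 22 mm; two hidden jaws in it lock the plug). The blue sleeve's flange surrounds it: flat top, 54 mm outside, 34 mm inside diameter, 7 mm thick. At rest the flange top is 88 to 108 mm above the counter: it differs from coupling to coupling and is not measured; feel for it.
- sleeve (a joint): How far the blue sleeve is pushed down from its own rest height, in m: 0 = fully up (locked), 0.0115 = hard stop. A spring resists with 6 N, rising by 0.6 N per mm to 13 N. The jaws let go somewhere between 6.5 and 10.5 mm, differing from coupling to coupling; short of that the sleeve springs back and the plug stays locked, however hard it is pulled.
- plug: Loose steel plug (nipple), orange round grip with black rings, 0.12 kg, 80 mm long, upright in the coupling. Origin: centre of its lower end, locked at 48 mm above the counter; z along it to the grip. Diameters from below: nose 20 mm to height 10 (first 3 mm: 16), groove 9 to 22, stem 20 to 32, grip 22 to 80. When the jaws let go, a spring under it lifts it 9 mm.
- plug_grip (a point): Point on the plug's axis in the middle of its orange grip, 56 mm from its lower end. Locked, the plug's top is 128 mm above the counter, 20 to 40 mm above the flange. Once let go, the jaws rub on its nose (a few N), holding the sleeve down (it rises at most 2 mm) until the plug is drawn some 17 mm above its locked place; then the sleeve snaps up.
- rack: White plastic parking block fixed to the counter, 80 x 80 x 36 mm. Origin: centre of its underside. In the middle of its top is one round upright hole, 25 mm diameter, 26 mm deep (floor 10 mm above the counter).
- rack_hole0 (a point): Centre of the mouth of the parking hole, at the block's top face, 36 mm above the counter.
- syrup: Amber syrup bottle with a white pump, 64 mm diameter, 195 mm tall, loose. Origin: centre of its underside.
- tub: Clear tub with a violet lid, 94 mm diameter, 79 mm tall, loose. Origin: centre of its underside.
- cup: White mug, 70 mm diameter, 80 mm tall, loose. Origin: centre of its underside.

How it is judged (in metres and radians):
On the way, in this order (a step that is already met when the one before it is completed fails the run):
1. The sleeve is down and the plug has been let go: lifted by its spring, still in the coupling (value of joint sleeve above 0.003 m and z of plug in the frame of station above 0.053 m), for 0.1 s.
2. The plug is drawn out, held by the gripper, and the sleeve has snapped fully up (value of joint sleeve below 0.0015 m and z of plug in the frame of station above 0.076 m and contact force between the fingers and plug above 0.5 N), for 0.1 s.
At the end, for the whole second after the job is handed in: The sleeve is fully up (within 1.5 mm); the plug stands in the parking hole, nose down, at the bottom (its lower end at least 22 mm below the block's top), within 6 mm of the hole's centre and 0.15 rad of upright, at rest and released (value of joint sleeve below 0.0015 m and horizontal distance between plug and rack_hole0 below 0.006 m and z of plug in the frame of rack_hole0 below -0.022 m and angle between plug's own z axis and vertical below 0.15 rad and linear speed of plug below 0.02 m/s and contact force between the fingers and plug below 0.1 N); the robot touches nothing.
It fails at once if the coupling was pressed or pushed by the robot with more than 22 N (contact force between any of the arm, the fingers and station above 22 N).
It fails at once if the coupling was strained through the plug with more than 60 N (contact force between plug and station above 60 N).
It fails at once if the plug was dropped on or rammed into the parking block (more than 30 N) (contact force between plug and rack above 30 N).
It fails at once if the syrup bottle, the tub or the mug was moved by more than 15 mm (distance of any of syrup, tub, cup from where it was at the start of the episode above 0.015 m).
It also fails if it takes over 54 s, if anything falls off the work surface, if the arm or the gripper's body presses on something with over 40 N, if the wrist force passes 120 N, or if a joint passes its speed limit or range.

## Working session

There is one attempt and no reset: what is moved stays moved. The work goes in short steps, Python scripts to look and compute and a tool call to move; the robot and the scene stay as the last step left them, time stands still between calls to the robot, and variables do not carry over. Pictures are saved under pics/ and viewed, at most 10 in all, crops included, and the job is handed in when it is done.

Besides the shell and the picture viewer there is one more tool, called after "Call:" as name(argument=value, ...), one argument or row to a line, values as JSON. play_rows: Moves the arm, as the interface text tells. Its arguments: {"type":"object","properties":{"dp":{"type":"array"},"yaw":{"type":"array"},"gripper":{"type":"number"}},"required":["dp","yaw"]}

```bash
mkdir -p pics; cat > h.py <<'E'
import numpy as np, cv2
from workcell import ctrl, viewer, ticket, models
def world(im,u,v,d=None):
    u=float(u);v=float(v)
    if d is None:
        p=im["range_z"][int(v)-2:int(v)+3,int(u)-2:int(u)+3]; d=np.median(p[p>0])
    x=(u-im["cx"])/im["fx"]*d; y=(v-im["cy"])/im["fy"]*d
    return (im["T"]@np.array([x,-y,-d,1]))[:3]
def cloud(im):
    v,u=np.mgrid[0:400,0:640]; d=im["range_z"]
    P=np.stack([(u-im["cx"])/im["fx"]*d,-(v-im["cy"])/im["fy"]*d,-d,np.ones_like(d)],-1)
    return (P@im["T"].T)[...,:3]
E
python3 - <<'E'
from h import *
np.set_printoptions(precision=1,suppress=True)
o=ctrl.get_obs();print(o)
ims=[]
for n in ("side","top"):
    im=viewer.get_image(n);ims.append(im["pixels"][...,::-1])
    print(n,im["fx"],im["T"].tolist(),[k for k in im])
    for k in ("station","plug","plug_grip","coupling_mouth","rack","rack_hole0","syrup","tub","cup"):
        l=models.landmark_of(im,k)[:1]; b=models.look_for(im,k)[:1]
        print(k,[(np.array(a["location"]),round(a["conf"],2),world(im,*np.clip(a["location"],[3,3],[636,396]))) for a in l],[(np.array(a["bbox"]),round(a["conf"],2)) for a in b])
cv2.imwrite("pics/a.png",cv2.resize(np.vstack(ims),(800*600//1000,600)))
cv2.imwrite("pics/side.png",ims[0]);cv2.imwrite("pics/top.png",ims[1])
E
```

```text
{'t': 0.0, 'qpos': array([-1.2,  0.4,  1.6,  0. ,  1.1, -0. ]), 'qvel': array([ 0.,  0., -0., -0., -0.,  0.]), 'joint_torque': array([ -0. , -54.5, -27.4,   0.1,   0. ,  -0. ]), 'ee_pos': array([ 209.9, -588.1,  198.1]), 'orientation': array([-3.1, -0.5,  0. ]), 'ft_force': array([-1.1, -0.5, -0.4]), 'moment': array([-0., -0.,  0.]), 'grasp_force': 0.0, 'width': 88.02363360367143}
side 361.33345789986225 [[0.8739252649250705, 0.3429296669519052, -0.344461717538975, 296.67593613861277], [-0.48578845789260416, 0.6399338749876253, -0.5953941634091217, -582.2729380703329], [0.01625439952661072, 0.6876655285584539, 0.7258456553072778, 779.6044323422695], [0.0, 0.0, 0.0, 1.0]] ['pixels', 'range_z', 'fx', 'fy', 'cx', 'cy', 'T', 'shot']
station [(array([309.2, 303.3]), 0.92, array([ 470.4, -238.9,   41.6]))] [(array([314.8, 301.2,  65.6,  53.7]), 0.98)]
plug [(array([310.6, 293.4]), 0.66, array([ 472.4, -242.2,   89. ]))] [(array([311.6, 280.9,  11.5,  19.7]), 0.71)]
plug_grip [(array([312.4, 278.2]), 0.5, array([ 482.8, -230.9,  125. ]))] [(array([311.9, 279.6,   9.9,  21.4]), 0.66)]
coupli
[... 1299 characters left out ...]
[]
coupling_mouth [(array([390.6, 239.8]), 0.61, array([ 488.2, -210.9,  109.4]))] [(array([387.7, 235.7,  27. ,  47.6]), 0.58)]
rack [(array([267.7, 210.8]), 0.67, array([597.6, 185.6,  11.9]))] [(array([268. , 212.3,  31.4,  28.4]), 0.98)]
rack_hole0 [(array([264.9, 211.4]), 0.74, array([595.7, 194.9,  14. ]))] [(array([264.9, 211.6,  31.3,  25.1]), 0.93)]
syrup [(array([192.1, 234.6]), 0.58, array([522.3, 428.8,  59.3]))] [(array([181.4, 238.8,  31.4,  22.6]), 0.63)]
tub [(array([312.3, 154.6]), 0.7, array([772.9,  26.6,  79.9]))] [(array([313.1, 150.8,  32.5,  34.7]), 0.85)]
cup [(array([452.1, 238.8]), 0.69, array([ 485.8, -436. ,    6.5]))] [(array([455.1, 242.8,  34.1,  25.4]), 0.75)]
```

View pics/side.png

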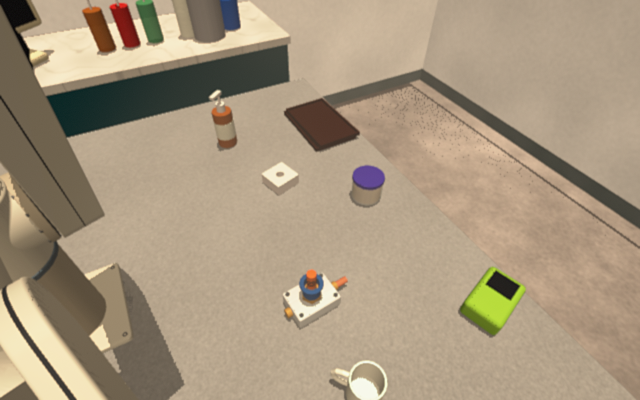

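View pics/top.png

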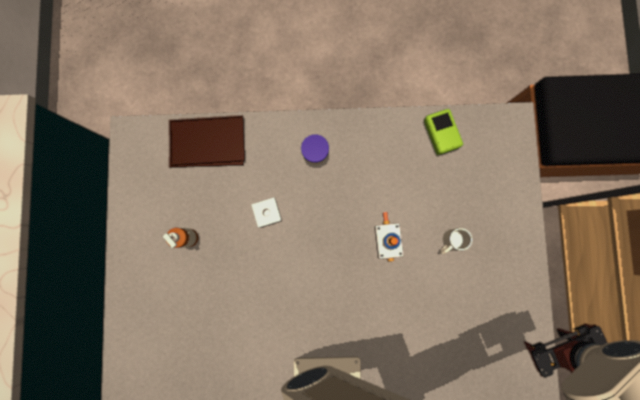

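```bash
python3 - <<'E'
from h import *
np.set_printoptions(precision=1,suppress=True)
for n in ("side","top"):
    im=viewer.get_image(n);P=cloud(im);hsv=cv2.cvtColor(im["pixels"],cv2.COLOR_RGB2HSV)
    H,S,V=hsv[...,0].astype(int),hsv[...,1],hsv[...,2]
    ok=im["range_z"]>0
    near=ok&(np.hypot(P[...,0]-485,P[...,1]+215)<80)
    for nm,m in (("orange",near&(H<20)&(S>130)&(V>90)),("blue",near&(H>95)&(H<130)&(S>110)),("rack",ok&(np.hypot(P[...,0]-595,P[...,1]-187)<75)&(P[...,2]>28)&(P[...,2]<45)&(S<60))):
        p=P[m];print(n,nm,len(p),p.mean(0) if len(p) else 0,np.percentile(p,[3,50,97],axis=0).tolist() if len(p) else 0)
        if len(p)>20:
            vv,uu=np.nonzero(m);print("  px",uu.mean(),vv.mean(),uu.min(),uu.max(),vv.min(),vv.max(), cv2.minAreaRect(p[:,:2].astype(np.float32)))
E
```

```text
side orange 303 [ 483.6 -225.9   76.2] [[418.9323457637436, -241.02910012280472, 22.07227867190591], [481.40069341055863, -226.01129224127612, 87.6316009634229], [560.1177952761458, -213.0409592060823, 128.99280907278666]]
  px 311.37293729372936 287.9438943894389 285 341 270 317 ((491.2954406738281, -225.9107208251953), (146.59188842773438, 33.324371337890625), 3.4479055404663086)
side blue 81 [ 482.9 -228.6   91. ] [[462.4777110735246, -244.70992903801778, 88.5504752757445], [480.1475686151757, -231.24722566164974, 91.15197733759351], [506.1209469336918, -201.53217983052429, 93.08370086242897]]
  px 311.962962962963 285.82716049382714 301 321 276 292 ((482.74334716796875, -224.13699340820312), (38.90010070800781, 43.49974822998047), 60.51005935668945)
side rack 413 [591.9 185.2  35. ] [[553.6418674146726, 147.3360128947737, 32.46305823903451], [591.748498521438, 184.73821633855175, 34.98820235974881], [631.3921296187044, 223.66563394816686, 37.673018592766006]]
  px 279.65133171912834 173.92009685230025 263 297 162 186 ((592.088134765625, 185.9990234375), (79.81288146972656, 82.201
[... 475 characters left out ...]
 -234.4599641718859, 88.72522122711905], [476.9253480420093, -215.09879705730413, 91.96195984786118], [506.43344793810104, -196.0278884790723, 95.54166098310816]]
  px 390.86842105263156 241.31578947368422 385 398 234 247 ((485.84014892578125, -216.14166259765625), (40.39044952392578, 41.20819854736328), 89.56231689453125)
top rack 532 [592.2 188.9  36.4] [[552.0851671598621, 147.95897669299237, 30.654756715715884], [592.3213014135517, 188.46348667444897, 36.459661887928405], [631.9196425403569, 228.49483292655603, 41.033835826820386]]
  px 265.6936090225564 211.89097744360902 251 280 198 226 ((592.235107421875, 188.89877319335938), (80.19029998779297, 80.43811798095703), 15.484601020812988)
```

Both pictures agree: the coupling with its plug is near (486,-218) (top view px 391,241), the block's hole near (592,187) (top view px 266,212), and the mug is at px (459,240), off to the side. Moving over the coupling.

Call:
play_rows(
  dp=[
    [17, 23, 0],
    [17, 23, 0],
    [17, 23, 0],
    [17, 23, 0],
    [17, 23, 0],
    [17, 23, 0],
    [17, 23, 0],
    [17, 23, 0],
  ],
  yaw=[0, 0, 0, 0, 0, 0, 0, 0],
)

```text
t: 2.67
ee_pos: [346.7, -403.5, 199.0]
orientation: [3.095, 0.535, 0.0]
ft_force: [-0.0, 0.2, -0.5]
width: 87.5
grasp_force: 0.0
```

Call:
play_rows(
  dp=[
    [17, 23, 0],
    [17, 23, 0],
    [17, 23, 0],
    [17, 23, 0],
    [17, 23, 0],
    [17, 23, 0],
    [2, 2, 0],
    [0, 0, 0],
  ],
  yaw=[0, 0, 0, 0, 0, 0, 0, 0],
)

```text
t: 3.33
ee_pos: [450.9, -263.7, 199.0]
orientation: [3.095, 0.54, 0.0]
ft_force: [0.4, -0.8, 0.6]
width: 87.8
grasp_force: 0.0
```

```bash
cat >> h.py <<'E'
from scipy.spatial.transform import Rotation as R
def wshot():
    o=ctrl.get_obs(); im=viewer.get_image("wrist")
    T=np.eye(4);T[:3,:3]=R.from_rotvec(o["orientation"]).as_matrix();T[:3,3]=o["ee_pos"]
    im["T"]=T@im["hand_eye"]; return o,im
def wray(im,u,v):
    x=u-im["cx"];y=v-im["cy"];r=np.hypot(x,y)+1e-9;th=r/im["fx"]
    s=np.sin(th)/r
    return np.stack([x*s,-y*s,-np.cos(th)],-1)
def wplane(im,u,v,z):
    d=im["T"][:3,:3]@wray(im,u,v); c=im["T"][:3,3]; return c+d*(z-c[2])/d[2]
def wcloud(im):
    v,u=np.mgrid[0:400,0:640]; r=wray(im,u.astype(float),v.astype(float))
    p=r/np.maximum(-r[...,2:],.05)*im["range_z"][...,None]
    return p@im["T"][:3,:3].T+im["T"][:3,3]
E
python3 - <<'E'
from h import *
np.set_printoptions(precision=1,suppress=True)
o,im=wshot();print(o["ee_pos"],o["orientation"],o["ft_force"],o["t"],im["fx"],im["fy"])
cv2.imwrite("pics/w1.png",im["pixels"][...,::-1])
for k,z in (("plug_grip",104),("coupling_mouth",74),("plug",48),("station",0)):
    for a in models.landmark_of(im,k)[:1]: print(k,a,wplane(im,*a["location"],z))
P=wcloud(im);hsv=cv2.cvtColor(im["pixels"],cv2.COLOR_RGB2HSV);H,S,V=hsv[...,0].astype(int),hsv[...,1],hsv[...,2]
near=(im["range_z"]>0)&(np.hypot(P[...,0]-485,P[...,1]+215)<60)
for nm,m in (("or",near&(H<20)&(S>130)&(P[...,2]>122)),("blue",near&(H>95)&(H<130)&(S>110))):
    p=P[m];vv,uu=np.nonzero(m);print(nm,len(p))
    if len(p)>20:print(p.mean(0),np.percentile(p,[2,50,98],axis=0).tolist(),uu.mean(),vv.mean(),cv2.minEnclosingCircle(p[:,:2].astype(np.float32)))
E
```

```text
[ 450.9 -263.7  199. ] [3.1 0.5 0. ] [ 0.4 -0.8  0.6] 3.3333 309.70691628693146 309.70691628693146
plug_grip {'location': [283.4, 146.0], 'conf': 0.81} [ 482.4 -219.4  104. ]
coupling_mouth {'location': [285.7, 140.0], 'conf': 0.98} [ 485.6 -217.4   74. ]
plug {'location': [288.5, 134.9], 'conf': 0.89} [ 489.5 -216.6   48. ]
station {'location': [291.4, 137.4], 'conf': 0.95} [ 484.3 -217.8    0. ]
or 1445
[ 471.2 -227.4  257.8] [[451.81485042472093, -272.4403711880685, 128.1471501999228], [470.2026739613929, -215.80328100111825, 321.61008879539366], [493.72764215883967, -208.30072522172406, 333.0290443925517]] 246.6878892733564 254.32595155709342 ((463.4849548339844, -222.4298095703125), 52.896392822265625)
blue 1056
[ 486.2 -217.5   92.8] [[461.8840156545231, -241.19458524814928, 91.27917995327627], [486.89425285066125, -217.71539229737726, 92.81094483707793], [508.7985363946677, -194.01474288250023, 94.31858120383134]] 284.1098484848485 140.71022727272728 ((485.2284851074219, -217.6981201171875), 25.348388671875)
```

View pics/w1.png

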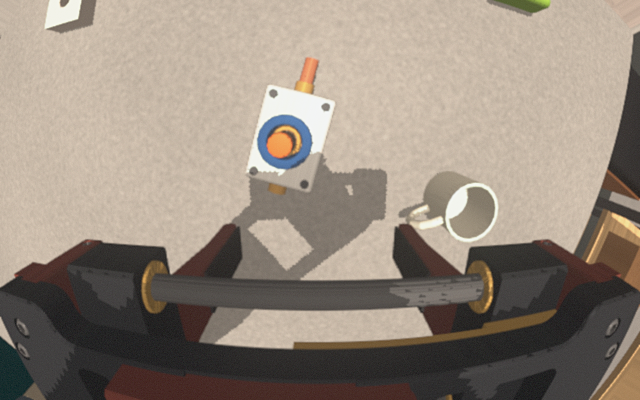

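The wrist view shows the coupling (blue flange, orange plug) at px (284,141); axis (485.5,-217.7), flange top ≈ 93. Centring and part-closing.

Call:
play_rows(
  dp=[
    [17, 23, 0],
    [17.5, 23, 0],
    [0, 0, -15],
    [0, 0, -15],
    [0, 0, -15],
    [0, 0, 0],
    [0, 0, 0],
    [0, 0, 0],
  ],
  yaw=[0, 0, 0, 0, 0, 0, 0, 0],
  gripper=0.58,
)

```text
t: 4.25
ee_pos: [484.7, -219.4, 154.5]
orientation: [3.095, 0.534, 0.001]
ft_force: [-0.1, -0.4, 0.7]
width: 38.8
grasp_force: 0.0
```

```bash
python3 - <<'E'
from h import *
np.set_printoptions(precision=1,suppress=True)
o,im=wshot();print(o["ee_pos"],o["orientation"],o["ft_force"],o["t"],o["width"])
cv2.imwrite("pics/w2.png",im["pixels"][...,::-1])
for k,z in (("plug_grip",104),("coupling_mouth",74),("station",0)):
    for a in models.landmark_of(im,k)[:1]: print(k,a,wplane(im,*a["location"],z))
P=wcloud(im);hsv=cv2.cvtColor(im["pixels"],cv2.COLOR_RGB2HSV);H,S,V=hsv[...,0].astype(int),hsv[...,1],hsv[...,2]
near=(im["range_z"]>0)&(np.hypot(P[...,0]-485,P[...,1]+215)<60)
for nm,m in (("or",near&(H<20)&(S>130)&(P[...,2]>122)&(P[...,2]<136)),("blue",near&(H>95)&(H<130)&(S>110))):
    p=P[m];print(nm,len(p))
    if len(p)>20:print(np.percentile(p,[2,50,98],axis=0).tolist(),cv2.minEnclosingCircle(p[:,:2].astype(np.float32)))
E
```

```text
[ 484.7 -219.4  154.5] [3.1 0.5 0. ] [-0.1 -0.4  0.7] 4.25 38.77323053384962
plug_grip {'location': [315.3, 206.9], 'conf': 0.7} [ 483.8 -218.   104. ]
coupling_mouth {'location': [312.8, 197.9], 'conf': 0.83} [ 482.9 -215.9   74. ]
station {'location': [312.8, 179.6], 'conf': 0.95} [ 484.9 -214.3    0. ]
or 686
[[476.12860131844644, -226.3221821417689, 124.0551414032406], [486.44936338319246, -216.93214162389023, 129.58908859368233], [495.4752714207828, -207.63348025739228, 130.86307796027768]] ((485.62652587890625, -217.2667236328125), 10.914556503295898)
blue 201
[[461.093845268199, -239.26758233305793, 91.34725108552169], [505.29302695308513, -223.73498058265844, 92.77487969603965], [510.7331772531393, -199.65098408196212, 93.95981213602678]] ((485.7042236328125, -217.29039001464844), 25.592418670654297)
```

View pics/w2.png

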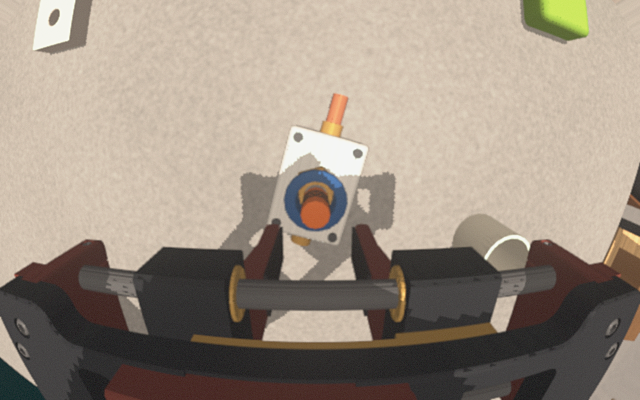

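The plug (px 315,212) is centred between the fingers. Descending.

Call:
play_rows(
  dp=[
    [1, 2, 0],
    [0, 0, -12],
    [0, 0, -12],
    [0, 0, -12],
    [0, 0, -8],
    [0, 0, -4],
    [0, 0, -2],
    [0, 0, 0],
  ],
  yaw=[0, 0, 0, 0, 0, 0, 0, 0],
)

```text
t: 5.12
ee_pos: [485.6, -216.6, 103.8]
orientation: [-3.095, -0.536, 0.0]
ft_force: [-0.9, -0.0, 0.2]
width: 36.8
grasp_force: 0.0
```

Call:
play_rows(
  dp=[
    [0, 0, -2],
    [0, 0, -2],
    [0, 0, -2],
    [0, 0, -2],
    [0, 0, -2],
    [0, 0, 0],
  ],
  yaw=[0, 0, 0, 0, 0, 0],
)

```text
t: 5.62
ee_pos: [485.4, -216.5, 93.5]
orientation: [-3.095, -0.536, 0.001]
ft_force: [0.2, -0.0, 0.2]
width: 36.7
grasp_force: 0.0
```

Call:
play_rows(
  dp=[
    [0, -0.5, -1],
    [0, 0, -1],
    [0, 0, 0],
  ],
  yaw=[0, 0, 0],
)

```text
t: 5.87
ee_pos: [485.5, -217.1, 91.7]
orientation: [-3.095, -0.536, 0.0]
ft_force: [-0.1, 1.0, 0.4]
width: 37.0
grasp_force: 0.0
```

Call:
play_rows(
  dp=[
    [0, 0, -1],
    [0, 0, -1],
    [0, 0, 0],
  ],
  yaw=[0, 0, 0],
)

```text
t: 6.12
ee_pos: [485.5, -217.0, 89.7]
orientation: [-3.095, -0.536, 0.0]
ft_force: [0.5, -0.3, 0.4]
width: 37.0
grasp_force: 0.0
```

Call:
play_rows(
  dp=[
    [0, 0, -1],
    [0, 0, 0],
    [0, 0, 0],
  ],
  yaw=[0, 0, 0],
)

```text
t: 6.37
ee_pos: [485.5, -217.1, 88.8]
orientation: [-3.095, -0.536, 0.0]
ft_force: [0.7, -0.3, 0.2]
width: 36.8
grasp_force: 0.0
```

Call:
play_rows(
  dp=[
    [0, 0, -1],
    [0, 0, 0],
    [0, 0, 0],
  ],
  yaw=[0, 0, 0],
)

```text
t: 6.62
ee_pos: [485.5, -217.1, 87.8]
orientation: [-3.095, -0.536, 0.0]
ft_force: [-0.9, 0.3, -0.2]
width: 36.7
grasp_force: 0.0
```

```bash
python3 - <<'E'
from h import *
np.set_printoptions(precision=1,suppress=True)
o,im=wshot();print(o["ee_pos"],o["ft_force"],o["width"],o["joint_torque"])
cv2.imwrite("pics/w3.png",im["pixels"][...,::-1])
E
```

```text
[ 485.5 -217.1   87.8] [-0.9  0.3 -0.2] 36.67380131398054 [  0.  -48.6 -20.    0.   -0.   -0. ]
```

View pics/w3.png

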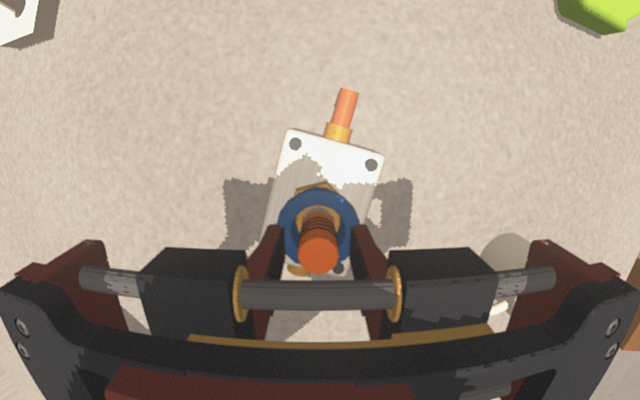

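The picture shows the plug at (318,252) and flange at (318,228) between the fingertips; no contact yet felt. Comparing finger and flange points in the depth.

```bash
python3 - <<'E'
from h import *
np.set_printoptions(precision=1,suppress=True,linewidth=150)
o,im=wshot()
P=wcloud(im);hsv=cv2.cvtColor(im["pixels"],cv2.COLOR_RGB2HSV);H,S,V=hsv[...,0].astype(int),hsv[...,1],hsv[...,2]
near=(im["range_z"]>0)&(np.hypot(P[...,0]-485,P[...,1]+217)<60)
b=near&(H>95)&(H<130)&(S>110);p=P[b];print("blue",len(p),np.percentile(p[:,2],[2,25,50,75,98]))
Rm=R.from_rotvec(o["orientation"]).as_matrix()
for v in (222,228,236,246):
  for u in list(range(262,292,4))+list(range(346,376,4)):
    q=(P[v,u]-o["ee_pos"])@Rm; print(v,u,im["pixels"][v,u],q,P[v,u])
c=im["pixels"][180:300,240:400,::-1];cv2.imwrite("pics/w3c.png",cv2.resize(c,None,fx=5,fy=5,interpolation=cv2.INTER_CUBIC))
E
```

```text
blue 474 [91.4 92.3 92.7 93.1 94. ]
222 262 [138 127 116] [-25.6 -52.2  86.7] [ 443.9 -176.6    1.2]
222 266 [187 174 160] [-12.  -41.4  46.9] [ 460.3 -182.1   41. ]
222 270 [193 179 165] [-11.8 -38.   46.1] [ 461.7 -185.2   41.7]
222 274 [189 174 159] [-11.8 -34.8  46.3] [ 462.8 -188.3   41.5]
222 278 [ 67  84 109] [  5.6 -24.8  -4.9] [ 482.6 -191.9   92.8]
222 282 [ 60  80 107] [  5.8 -22.2  -5.3] [ 483.5 -194.2   93.1]
222 286 [ 58  78 105] [  5.8 -19.7  -5.3] [ 484.4 -196.6   93.1]
222 290 [ 61  81 107] [  5.6 -17.3  -4.6] [ 485.  -199.    92.5]
222 346 [ 64  84 110] [ 5.5 17.7 -4.7] [ 496.8 -231.9   92.5]
222 350 [ 65  83 111] [ 5.3 20.3 -4.1] [ 497.4 -234.4   91.9]
222 354 [ 64  85 110] [ 5.6 22.7 -4.8] [ 498.5 -236.6   92.7]
222 358 [ 77  88 108] [ 5.4 25.3 -4.4] [ 499.2 -239.1   92.2]
222 362 [184 171 157] [-12.3  36.   47.7] [ 486.  -255.1   40.1]
222 366 [138 128 118] [-25.3  45.7  85.6] [ 477.1 -268.6    2.2]
222 370 [134 124 113] [-25.7  49.7  86.7] [ 478.1 -272.5    1.2]
222 374 [216 199 181] [-25.6  53.5  86.3] [ 479.5 -276.1    1.6]
228 262 [158 148 135] [-17.9 -45.3  
[... 2275 characters left out ...]
9  141.7]
246 282 [46 45 41] [  2.4 -19.2 -35.3] [ 481.4 -198.3  123.1]
246 286 [ 59  79 108] [-10.4 -20.2  -5.4] [ 468.9 -201.6   93.2]
246 290 [ 52  74 104] [-10.7 -17.7  -4.6] [ 469.5 -204.    92.5]
246 346 [ 57  78 107] [-10.5  18.1  -5.3] [ 481.8 -237.7   93.1]
246 350 [50 53 60] [  0.2  17.8 -30.3] [ 491.7 -233.8  118.1]
246 354 [53 47 42] [  6.8  18.  -45.7] [ 498.  -231.7  133.6]
246 358 [53 44 40] [ 10.   18.9 -53.4] [ 501.4 -231.5  141.2]
246 362 [82 56 47] [ 11.5  20.2 -56.9] [ 503.2 -232.3  144.7]
246 366 [83 53 49] [ 11.6  22.1 -57.1] [ 503.9 -234.   144.9]
246 370 [82 54 46] [ 11.3  24.  -56.6] [ 504.3 -235.9  144.4]
246 374 [80 53 47] [ 11.4  25.8 -57. ] [ 505.  -237.6  144.8]
```

View pics/w3c.png

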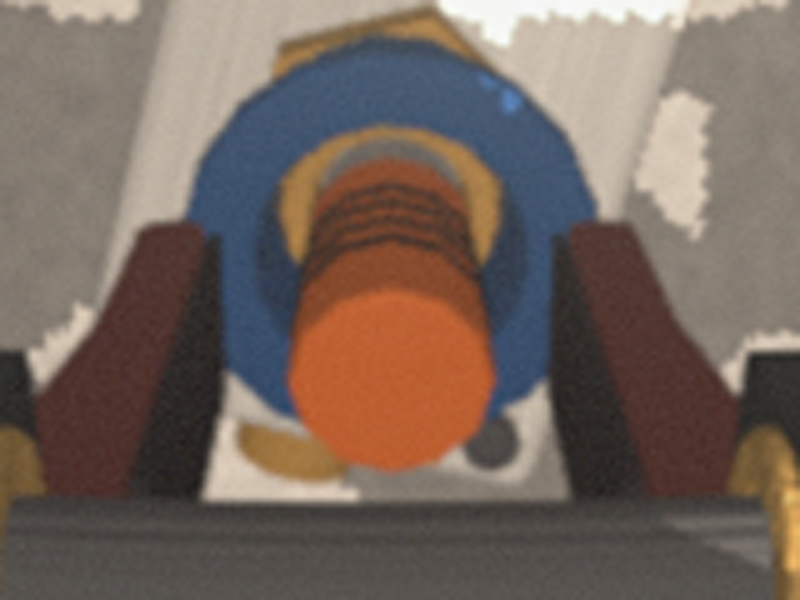

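The crop shows the tips ending clearly above the flange (finger ends near px (195,235) and (605,235) of the crop, flange further away). So the fingertips may be above the stated TCP; checking from the side camera.

```bash
python3 - <<'E'
from h import *
np.set_printoptions(precision=1,suppress=True,linewidth=150)
print(ctrl.grasp_offset)
im=viewer.get_image("side");P=cloud(im)
u0,v0=311,280
c=im["pixels"][230:330,240:390,::-1];cv2.imwrite("pics/s2.png",cv2.resize(c,None,fx=5,fy=5,interpolation=cv2.INTER_CUBIC))
for v in range(250,300,4):print(v,[f"{P[v,u,0]:.0f},{P[v,u,1]:.0f},{P[v,u,2]:.0f}" for u in range(290,336,4)])
o=ctrl.get_obs();print(o["ee_pos"],o["qpos"].tolist(),o["orientation"].tolist())
w=viewer.get_image("wrist");print(w["hand_eye"])
E
```

```text
18.700000000000003
250 ['448,-206,216', '456,-208,214', '464,-207,207', '464,-227,232', '467,-235,240', '473,-241,244', '482,-239,234', '488,-243,236', '499,-240,224', '507,-240,219', '512,-247,224', '515,-255,233']
254 ['446,-209,209', '453,-212,208', '459,-217,210', '475,-202,181', '467,-235,228', '471,-244,235', '478,-247,235', '565,-107,0', '498,-242,215', '504,-246,216', '511,-250,216', '514,-258,224']
258 ['496,-84,-0', '505,-89,0', '456,-223,206', '463,-227,208', '483,-202,161', '470,-246,226', '474,-254,234', '480,-258,234', '493,-250,215', '499,-255,219', '506,-258,216', '516,-256,207']
262 ['491,-94,-1', '500,-98,-2', '466,-201,157', '472,-206,159', '465,-239,207', '470,-246,214', '476,-250,215', '477,-263,231', '483,-268,233', '495,-262,217', '504,-262,210', '501,-279,234']
266 ['485,-106,0', '494,-110,-1', '466,-198,139', '472,-205,144', '483,-202,132', '466,-254,214', '472,-257,214', '478,-262,216', '480,-273,229', '485,-279,234', '490,-284,236', '497,-286,234']
270 ['480,-116,-1', '489,-121,0', '498,-126,0', '472,-206,130', '297,-582,780', '464,-258,207', '468,-266,216'
[... 1038 characters left out ...]
443,-197,39', '451,-201,39', '460,-205,37', '465,-215,51', '464,-237,86', '471,-243,89', '479,-246,87', '492,-240,67', '507,-231,39', '515,-235,39', '523,-240,38', '530,-246,43']
298 ['439,-206,40', '447,-211,40', '455,-214,39', '463,-218,38', '466,-232,57', '473,-238,62', '481,-241,59', '491,-241,51', '503,-239,38', '510,-244,39', '518,-249,40', '527,-252,37']
[ 485.6 -217.1   87.9] [-0.4428135104288444, 0.4492653490018457, 1.9090218226566187, 1.2140271469579913e-05, 0.7832381347810513, 0.7851671256621464] [3.095525478823597, 0.5358418750533726, 9.420675893241564e-05]
[[  -0.     1.     0.2   67.6]
 [   1.     0.    -0.    -0.7]
 [  -0.     0.2   -1.  -187.4]
 [   0.     0.     0.     1. ]]
```

View pics/s2.png

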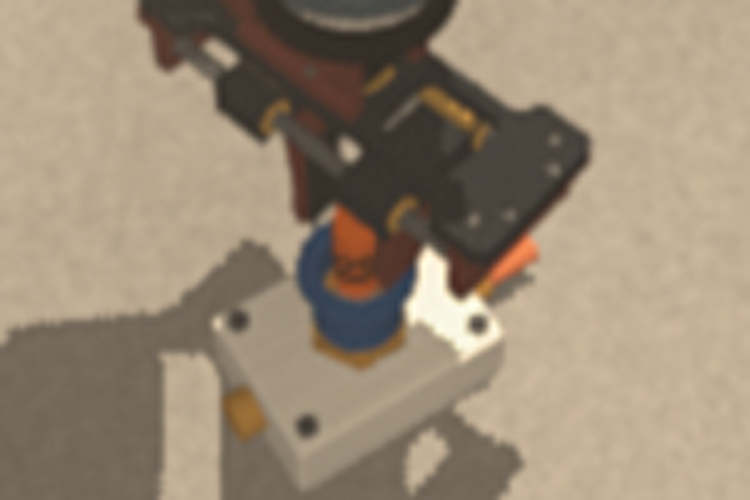

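The side view confirms it: the finger ends (crop px ~(300,215) and (395,280)) sit about z≈115, some 25 mm above the reported TCP. Continuing down, feeling for the flange.

Call:
play_rows(
  dp=[
    [0, 0, -3],
    [0, 0, -3],
    [0, 0, -3],
    [0, 0, -2],
    [0, 0, -2],
    [0, 0, 0],
  ],
  yaw=[0, 0, 0, 0, 0, 0],
)

```text
t: 7.32
ee_pos: [485.3, -217.0, 74.3]
orientation: [-3.095, -0.536, 0.001]
ft_force: [0.2, -0.3, 0.1]
width: 36.5
grasp_force: 0.0
```

Call:
play_rows(
  dp=[
    [0, 0, -1],
    [0, 0, -1],
    [0, 0, -1],
    [0, 0, 0],
  ],
  yaw=[0, 0, 0, 0],
)

```text
t: 7.65
ee_pos: [485.5, -217.1, 71.7]
orientation: [-3.095, -0.536, 0.0]
ft_force: [-0.1, 0.4, 0.1]
width: 37.1
grasp_force: 0.0
```

Call:
play_rows(
  dp=[
    [0, 0, -1],
    [0, 0, -1],
    [0, 0, 0],
  ],
  yaw=[0, 0, 0],
)

```text
t: 7.9
ee_pos: [485.5, -217.0, 69.7]
orientation: [-3.095, -0.536, 0.0]
ft_force: [0.3, 0.5, 0.0]
width: 37.0
grasp_force: 0.0
```

Call:
play_rows(
  dp=[
    [0, 0, -1],
    [0, 0, -1],
    [0, 0, 0],
  ],
  yaw=[0, 0, 0],
)

```text
t: 8.15
ee_pos: [485.7, -217.2, 67.9]
orientation: [3.095, 0.536, 0.0]
ft_force: [0.2, 0.6, 0.4]
width: 37.1
grasp_force: 0.0
```

Call:
play_rows(
  dp=[
    [0, 0, -1],
    [0, 0, -1],
    [0, 0, 0],
  ],
  yaw=[0, 0, 0],
)

```text
t: 8.4
ee_pos: [485.9, -217.2, 66.3]
orientation: [3.095, 0.536, 0.001]
ft_force: [-0.9, 1.1, 7.0]
width: 36.9
grasp_force: 3.5
```

Call:
play_rows(
  dp=[
    [0, 0, -1],
    [0, 0, 0],
  ],
  yaw=[0, 0],
)

```text
t: 8.57
ee_pos: [485.9, -217.2, 65.4]
orientation: [3.095, 0.536, 0.001]
ft_force: [-0.8, 0.5, 8.0]
width: 36.7
grasp_force: 3.8
```

Call:
play_rows(
  dp=[
    [0, 0, -1],
    [0, 0, -1],
    [0, 0, -1],
    [0, 0, -0.5],
    [0, 0, 0],
  ],
  yaw=[0, 0, 0, 0, 0],
)

```text
t: 8.98
ee_pos: [486.0, -217.2, 62.1]
orientation: [3.095, 0.536, 0.001]
ft_force: [-2.8, 1.7, 9.6]
width: 36.8
grasp_force: 4.8
```

```bash
cat > pt.py <<'E'
from h import *
np.set_printoptions(precision=1,suppress=True,linewidth=150)
o,im=wshot();P=wcloud(im);hsv=cv2.cvtColor(im["pixels"],cv2.COLOR_RGB2HSV);H,S,V=hsv[...,0].astype(int),hsv[...,1],hsv[...,2]
m=(im["range_z"]>0)&(np.hypot(P[...,0]-485.5,P[...,1]+217)<16)&(H<20)&(S>150)&(V>150)
b=(im["range_z"]>0)&(np.hypot(P[...,0]-485.5,P[...,1]+217)<30)&(H>95)&(H<130)&(S>110)
print(o["t"],o["ee_pos"],o["ft_force"],"plug",m.sum(),np.percentile(P[m][:,2],[50,90]),np.median(P[m],0),"blue",np.median(P[b][:,2]))
E
python3 pt.py
```

```text
8.9833 [ 486.  -217.2   62.1] [-2.8  1.7  9.6] plug 728 [129.7 130.4] [ 489.9 -215.1  129.7] blue 86.99492109436278
```

Call:
play_rows(
  dp=[
    [0, 0, -0.5],
    [0, 0, -0.5],
    [0, 0, 0],
    [0, 0, 0],
  ],
  yaw=[0, 0, 0, 0],
)

```text
t: 9.37
ee_pos: [486.1, -217.3, 61.3]
orientation: [3.095, 0.536, 0.001]
ft_force: [-1.6, 1.8, 10.4]
width: 37.1
grasp_force: 5.0
```

```bash
python3 pt.py
```

```text
9.3667 [ 486.1 -217.3   61.3] [-1.6  1.8 10.4] plug 690 [129.7 130.5] [ 490.2 -215.   129.7] blue 86.16933062666132
```

Call:
play_rows(
  dp=[
    [0, 0, -0.6],
    [0, 0, 0],
    [0, 0, 0],
  ],
  yaw=[0, 0, 0],
)

```text
t: 9.67
ee_pos: [486.0, -217.2, 60.7]
orientation: [3.095, 0.536, 0.001]
ft_force: [-1.9, 1.4, 10.3]
width: 37.1
grasp_force: 5.2
```

```bash
python3 pt.py
```

```text
9.6667 [ 486.  -217.2   60.7] [-1.9  1.4 10.3] plug 656 [129.8 130.6] [ 490.4 -214.9  129.8] blue 85.51460164284822
```

Call:
play_rows(
  dp=[
    [0, 0, -0.6],
    [0, 0, 0],
    [0, 0, 0],
  ],
  yaw=[0, 0, 0],
)

```text
t: 9.97
ee_pos: [486.0, -217.2, 60.1]
orientation: [3.095, 0.536, 0.001]
ft_force: [-1.8, 1.4, 10.3]
width: 37.1
grasp_force: 5.2
```

```bash
python3 pt.py
```

```text
9.9667 [ 486.  -217.2   60.1] [-1.8  1.4 10.3] plug 622 [129.8 130.7] [ 490.6 -214.9  129.8] blue 84.93826364446106
```

Call:
play_rows(
  dp=[
    [0, 0, -0.6],
    [0, 0, 0],
    [0, 0, 0],
  ],
  yaw=[0, 0, 0],
)

```text
t: 10.27
ee_pos: [486.0, -217.3, 59.5]
orientation: [3.095, 0.536, 0.001]
ft_force: [-1.8, 1.5, 10.1]
width: 36.8
grasp_force: 5.1
```

```bash
python3 pt.py
```

```text
10.2667 [ 486.  -217.3   59.5] [-1.8  1.5 10.1] plug 254 [130.5 131.3] [ 489.2 -214.4  130.5] blue 84.35138014940296
```

Call:
play_rows(
  dp=[
    [0, 0, -0.6],
    [0, 0, 0],
    [0, 0, 0],
  ],
  yaw=[0, 0, 0],
)

```text
t: 10.57
ee_pos: [486.1, -217.3, 58.9]
orientation: [3.095, 0.536, 0.001]
ft_force: [-2.3, 0.7, 10.2]
width: 36.6
grasp_force: 5.5
```

```bash
sed -i 's/V>150)/V>90)/' pt.py; cat >> pt.py <<'E'
vv,uu=np.nonzero(m);print("px",uu.min(),uu.max(),vv.min(),vv.max(),np.percentile(P[m][:,2],[2,20,80,98,100]))
s=viewer.get_image("side");Q=cloud(s);hs=cv2.cvtColor(s["pixels"],cv2.COLOR_RGB2HSV)
k=(hs[...,0]<20)&(hs[...,1]>130)&(np.hypot(Q[...,0]-483,Q[...,1]+222)<30)&(Q[...,2]>80)&(Q[...,2]<150)
print("side",k.sum(),np.percentile(Q[k][:,2],[50,90,98,100]))
E
python3 pt.py
```

```text
10.5667 [ 486.1 -217.3   58.9] [-2.3  0.7 10.2] plug 1390 [120.  130.4] [ 491.  -214.2  120. ] blue 83.80457958403393
px 294 339 231 311 [ 86.4  99.5 128.7 131.6 132.7]
side 93 [106.8 127.3 128.8 130.4]
```

Call:
play_rows(
  dp=[
    [0, 0, -0.6],
    [0, 0, 0],
    [0, 0, 0],
  ],
  yaw=[0, 0, 0],
)

```text
t: 10.92
ee_pos: [486.1, -217.3, 58.3]
orientation: [3.095, 0.536, 0.001]
ft_force: [-2.1, 2.4, 11.8]
width: 36.7
grasp_force: 5.5
```

```bash
python3 pt.py
```

```text
10.9167 [ 486.1 -217.3   58.3] [-2.1  2.4 11.8] plug 1452 [133.  138.6] [ 496.4 -213.3  133. ] blue 83.17374786265468
px 295 343 231 279 [ 94.2 115.2 138.1 139.2 140. ]
side 51 [104.5 135.8 138.1 138.2]
```

Call:
play_rows(
  dp=[
    [0, 0, -0.5],
    [0, 0, 0],
    [0, 0, 0],
  ],
  yaw=[0, 0, 0],
)

```text
t: 11.27
ee_pos: [486.1, -217.2, 57.9]
orientation: [3.095, 0.536, 0.001]
ft_force: [-3.6, 0.9, 11.4]
width: 36.7
grasp_force: 5.6
```

```bash
python3 pt.py
```

```text
11.2667 [ 486.1 -217.2   57.9] [-3.6  0.9 11.4] plug 1439 [129.  138.4] [ 494.5 -214.1  129. ] blue 82.74138756938322
px 294 341 233 315 [ 94.8 108.3 137.4 139.1 140.4]
side 54 [104.7 137.  138.2 139.1]
```

Released (plug top up 9 mm). Raising the fingers and gripping the plug.

Call:
play_rows(
  dp=[
    [0, 0, 2],
    [0, 0, 4],
    [0, 0, 5],
    [0, 0, 4],
    [0, 0, 2],
    [0, 0, 0],
  ],
  yaw=[0, 0, 0, 0, 0, 0],
)

```text
t: 11.87
ee_pos: [485.8, -217.2, 74.3]
orientation: [3.095, 0.536, 0.001]
ft_force: [0.6, 0.6, -0.0]
width: 36.7
grasp_force: 0.0
```

Call:
play_rows(
  dp=[
    [0, 0, 0],
    [0, 0, 0],
    [0, 0, 0],
    [0, 0, 0],
    [0, 0, 0],
    [0, 0, 0],
  ],
  yaw=[0, 0, 0, 0, 0, 0],
  gripper=0.8,
)

```text
t: 12.37
ee_pos: [485.6, -217.3, 73.7]
orientation: [3.095, 0.536, -0.0]
ft_force: [0.7, -1.9, -2.7]
width: 21.5
grasp_force: 30.0
```

```bash
python3 pt.py
```

```text
12.3667 [ 485.6 -217.3   73.7] [ 0.7 -1.9 -2.7] plug 1726 [137.5 139. ] [ 491.8 -214.2  137.5] blue 87.15610426429963
px 293 340 224 279 [ 96.  125.9 138.6 139.5 140.4]
side 62 [111.8 127.9 138.1 146.5]
```

Call:
play_rows(
  dp=[
    [0, 0, 2],
    [0, 0, 2],
    [0, 0, 3],
    [0, 0, 3],
    [0, 0, 3],
    [0, 0, 3],
    [0, 0, 0],
  ],
  yaw=[0, 0, 0, 0, 0, 0, 0],
)

```text
t: 13.05
ee_pos: [486.0, -217.2, 90.8]
orientation: [3.095, 0.536, 0.002]
ft_force: [-0.6, -0.4, -1.2]
width: 21.4
grasp_force: 30.0
```

Call:
play_rows(
  dp=[
    [0, 0, 5],
    [0, 0, 8],
    [0, 0, 8],
    [0, 0, 8],
    [0, 0, 8],
    [0, 0, 8],
    [0, 0, 0],
    [0, 0, 0],
  ],
  yaw=[0, 0, 0, 0, 0, 0, 0, 0],
)

```text
t: 13.72
ee_pos: [486.0, -217.3, 135.6]
orientation: [3.095, 0.536, 0.002]
ft_force: [-0.0, -0.9, -2.4]
width: 21.3
grasp_force: 30.0
```

```bash
python3 - <<'E'
from h import *
np.set_printoptions(precision=1,suppress=True,linewidth=150)
o,im=wshot();print(o["ee_pos"],o["ft_force"],o["width"],o["grasp_force"])
s=viewer.get_image("side");Q=cloud(s);hs=cv2.cvtColor(s["pixels"],cv2.COLOR_RGB2HSV)
near=np.hypot(Q[...,0]-483,Q[...,1]+220)<40
b=near&(hs[...,0]>95)&(hs[...,0]<130)&(hs[...,1]>110)&(Q[...,2]>60);print("blue",np.percentile(Q[b][:,2],[50,80,95]))
k=near&(hs[...,0]<20)&(hs[...,1]>150)&(Q[...,2]>80);print("orange",k.sum(),np.percentile(Q[k],[2,50,98],axis=0).tolist())
a=cv2.resize(im["pixels"][150:340,220:420,::-1],None,fx=2.9,fy=2.9);c=cv2.resize(s["pixels"][200:330,245:380,::-1],(400,385))
cv2.imwrite("pics/g.png",np.hstack([a[:385,:400] if 0 else cv2.resize(a,(400,385)),c]))
E
```

```text
[ 486.  -217.3  135.6] [-0.  -0.9 -2.4] 21.34608121478739 29.999723732471466Traceback (most recent call last):
  File "<stdin>", line 6, in <module>
    return _quantile_unchecked(
        a, q, axis, out, overwrite_input, method, keepdims, weights)
    return _ureduce(a,
                    func=_quantile_ureduce_func,
    ...<5 lines>...
                    overwrite_input=overwrite_input,
                    method=method)
    r = func(a, **kwargs)
    result = _quantile(arr,
                       quantiles=q,
    ...<2 lines>...
                       out=out,
                       weights=wgt)
    slices_having_nans = np.isnan(arr[-1, ...])
                                  ~~~^^^^^^^^^
IndexError: index -1 is out of bounds for axis 0 with size 0
```

Call:
play_rows(
  dp=[
    [0, 0, 12],
    [0, 0, 12],
    [4, 24, 0],
    [5, 33, 0],
    [5, 33, 0],
    [6, 33, 0],
    [6, 33, 0],
    [6, 33, 0],
  ],
  yaw=[0, 0, 0, 0, 0, 0, 0, 0],
)

```text
t: 14.48
ee_pos: [517.2, -26.6, 158.4]
orientation: [-3.095, -0.535, 0.001]
ft_force: [1.5, 0.3, -1.2]
width: 21.4
grasp_force: 30.0
```

Call:
play_rows(
  dp=[
    [6, 33, 0],
    [6, 33, 0],
    [6, 33, 0],
    [6, 33, 0],
    [6, 33, 0],
    [4, 26, 0],
    [0, 0, 0],
    [0, 0, 0],
  ],
  yaw=[0, 0, 0, 0, 0, 0, 0, 0],
)

```text
t: 15.15
ee_pos: [551.1, 163.9, 158.0]
orientation: [3.095, 0.54, -0.002]
ft_force: [0.3, -0.8, -2.1]
width: 21.8
grasp_force: 30.0
```

```bash
cat > rk.py <<'E'
from h import *
np.set_printoptions(precision=1,suppress=True,linewidth=150)
o,im=wshot();print(o["t"],o["ee_pos"],o["ft_force"],o["width"],o["grasp_force"],o["orientation"])
for a in models.landmark_of(im,"rack_hole0")[:1]: print(a,wplane(im,*a["location"],36))
for a in models.landmark_of(im,"rack")[:1]: print(a,wplane(im,*a["location"],0))
P=wcloud(im);hsv=cv2.cvtColor(im["pixels"],cv2.COLOR_RGB2HSV)
near=(im["range_z"]>0)&(np.hypot(P[...,0]-592,P[...,1]-188)<75)
m=near&(P[...,2]>30)&(P[...,2]<42);p=P[m];print(m.sum(),p.mean(0),cv2.minAreaRect(p[:,:2].astype(np.float32)))
h=near&(np.hypot(P[...,0]-592,P[...,1]-188)<22)&(P[...,2]<27);print("hole",h.sum(),P[h].mean(0) if h.any() else 0)
k=(hsv[...,0]<20)&(hsv[...,1]>150)&(np.hypot(P[...,0]-o["ee_pos"][0],P[...,1]-o["ee_pos"][1])<30);q=P[k];print("plug",k.sum(),(np.percentile(q,[5,50,95],axis=0)-o["ee_pos"]).tolist() if k.any() else 0)
cv2.imwrite("pics/r_%d.png"%(o["t"]*100),im["pixels"][...,::-1])
t=viewer.get_image("top");C=cloud(t);hs=cv2.cvtColor(t["pixels"],cv2.COLOR_RGB2HSV)
n=(np.hypot(C[...,0]-485,C[...,1]+216)<32)
b=n&(hs[...,0]>95)&(hs[...,0]<130)&(hs[...,1]>110);print("sleeve z",b.sum(),np.percentile(C[b][:,2],[20,50,80]) if b.any() else 0)
E
python3 rk.py; ls pics
```

```text
15.15 [551.1 163.9 158. ] [ 0.3 -0.8 -2.1] 21.84172628063385 29.999722838401794 [ 3.1  0.5 -0. ]
{'location': [307.9, 140.6], 'conf': 0.59} [592.7 188.7  36. ]
{'location': [308.5, 140.0], 'conf': 0.61} [591.  188.4   0. ]
5865 [592.  189.1  37.5] ((591.2388916015625, 189.19822692871094), (80.62027740478516, 80.92503356933594), 15.585306167602539)
hole 451 [590.4 189.2  12.5]
plug 1824 [[-1.663995418775471, -6.537371020251754, 26.196905492136608], [6.5651350510521524, 3.0541750591456776, 63.85813987838907], [10.339682308232682, 10.493390648798396, 66.03707306906105]]
sleeve z 50 [90.8 92.2 93.8]
a.png
r_1515.png
s2.png
side.png
top.png
w1.png
w2.png
w3.png
w3c.png
```

Call:
play_rows(
  dp=[
    [20, 12, 0],
    [20.5, 13, 0],
    [0, 0, -20],
    [0, 0, -20],
    [0, 0, -20],
    [0, 0, -15],
    [0, 0, -8],
    [0, 0, 0],
  ],
  yaw=[0, 0, 0, 0, 0, 0, 0, 0],
)

```text
t: 16.02
ee_pos: [590.8, 186.4, 74.0]
orientation: [3.095, 0.534, -0.006]
ft_force: [-1.1, 0.2, -2.5]
width: 21.6
grasp_force: 30.0
```

```bash
python3 rk.py; python3 - <<'E'
import cv2,glob
f=max(glob.glob("pics/r_*.png"),key=lambda s:int(s[7:-4]))
i=cv2.imread(f)[130:330,220:420];cv2.imwrite("pics/v.png",cv2.resize(i,(600,600)))
E
```

```text
16.0167 [590.8 186.4  74. ] [-1.1  0.2 -2.5] 21.57693625417557 29.999707639217377 [ 3.1  0.5 -0. ]
{'location': [314.5, 197.5], 'conf': 0.65} [591.  189.2   0. ]
7112 [604.1 194.6  37.4] ((593.5401000976562, 189.6571807861328), (76.35677337646484, 80.36862182617188), 16.01576042175293)
hole 495 [588.8 189.1  12.7]
plug 1682 [[-1.5966301560808915, -6.568114665124597, 26.490463208515806], [6.385580282668229, 3.0410179779582336, 63.96959394310892], [10.438951494264643, 10.457985342452304, 65.86974464691951]]
sleeve z 51 [90.9 92.5 94.9]
```

View pics/v.png

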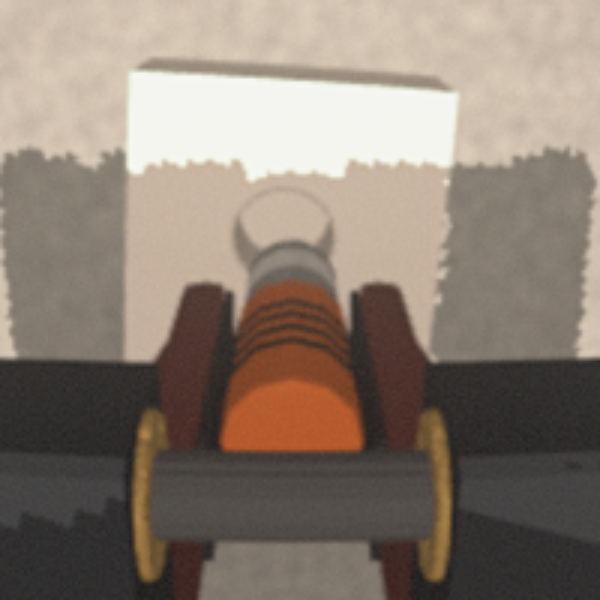

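The plug hangs straight; hole mouth at crop px (284,225) just ahead of the nose (290,260), needing about +2.5 mm in y. Lowering slowly.

Call:
play_rows(
  dp=[
    [0.7, 2.5, 0],
    [0, 0, -6],
    [0, 0, -6],
    [0, 0, -4],
    [0, 0, 0],
    [0, 0, 0],
  ],
  yaw=[0, 0, 0, 0, 0, 0],
)

```text
t: 16.72
ee_pos: [592.3, 190.3, 59.2]
orientation: [3.095, 0.536, -0.002]
ft_force: [0.2, 0.1, -2.5]
width: 21.6
grasp_force: 30.0
```

```bash
cat > e.py <<'E'
from h import *
import sys
o,im=wshot();t=o["ee_pos"]
# hole rim ellipse centre via brightness: hole floor points and rim; nose axis direction projected
P=wcloud(im)
h=(im["range_z"]>0)&(np.hypot(P[...,0]-591.5,P[...,1]-189)<22)
print(t,o["ft_force"])
for v in range(190,225,3):
    u=np.arange(290,336,3);print(v,np.round(P[v,u,2]).astype(int))
E
python3 e.py
```

```text
[592.30914568 190.29677282  59.24500266] [ 0.2222916   0.06801491 -2.537381  ]
190 [38 38 38 38 36 37 37 37 38 37 39 37 36 37 38 37]
193 [39 37 37 38 36 39 37 38 37 37 37 38 38 37 38 37]
196 [38 39 37 39 38 40 37 38 38 37 37 37 36 37 37 37]
199 [38 37 36 38 38 37 37 39 38 37 38 38 38 39 38 37]
202 [38 38 37 37 37 38 38 36 37 12 12 13 38 38 38 36]
205 [39 38 38 38 37 36 38 12 12 12 12 11 12 36 38 37]
208 [37 37 36 38 38 11 11 11 11 12 12 12 12 12 35 37]
211 [38 38 37 37 37 11 11 48 51 51 50 48 11 11 12 37]
214 [37 37 37 38 26 12 48 54 54 55 55 53 50 11 12 23]
217 [37 38 39 36 28 54 54 56 54 54 55 54 53 52 15 27]
220 [37 38 38 38 31 54 55 66 68 69 70 67 54 53 21 31]
223 [38 37 38 36 37 68 71 74 76 78 75 74 71 67 27 34]
```

```bash
cat > e.py <<'E'
from h import *
from scipy.optimize import least_squares
o,im=wshot();t=o["ee_pos"];P=wcloud(im);pts=[]
z=P[...,2]
for u in range(298,345):
    for v in range(195,216):
        if z[v-1,u]>33 and z[v-2,u]>33 and z[v,u]<20 and z[v+1,u]<20: pts.append(wplane(im,u,v-.5,36)[:2]);break
pts=np.array(pts)
r=least_squares(lambda c:np.hypot(*(pts-c).T)-12.5,[591,189],loss="soft_l1");print(t,len(pts),r.x,r.cost)
# plug top circle and mid-grip
hsv=cv2.cvtColor(im["pixels"],cv2.COLOR_RGB2HSV)
zt=t[2]+64
k=(hsv[...,0]<20)&(hsv[...,1]>150)&(abs(z-zt-1.5)<3)&(np.hypot(P[...,0]-t[0],P[...,1]-t[1])<25)
q=P[k];print("top",k.sum(),cv2.minEnclosingCircle(q[:,:2].astype(np.float32)))
E
python3 e.py
```

```text
[592.64601914 190.35487365  59.58858264] 32 [591.18453197 189.33838406] 2.134581638542997
top 977 ((592.925048828125, 191.22958374023438), 10.679718017578125)
```

Call:
play_rows(
  dp=[
    [-1.5, -1.2, 0],
    [0, 0, -2],
    [0, 0, -3],
    [0, 0, -3],
    [0, 0, -2],
    [0, 0, -1],
    [0, 0, 0],
  ],
  yaw=[0, 0, 0, 0, 0, 0, 0],
)

```text
t: 17.4
ee_pos: [591.0, 189.1, 48.4]
orientation: [3.095, 0.536, -0.001]
ft_force: [0.2, -0.4, -0.4]
width: 22.0
grasp_force: 30.0
```

Call:
play_rows(
  dp=[
    [0, 0, -2],
    [0, 0, -2],
    [0, 0, -2],
    [0, 0, 0],
  ],
  yaw=[0, 0, 0, 0],
)

```text
t: 17.73
ee_pos: [591.0, 189.1, 42.4]
orientation: [3.096, 0.536, -0.001]
ft_force: [-0.1, 0.4, -1.6]
width: 21.5
grasp_force: 30.0
```

Going in freely. On to the floor.

Call:
play_rows(
  dp=[
    [0, 0, -2],
    [0, 0, -3],
    [0, 0, -3],
    [0, 0, -2],
    [0, 0, -1],
    [0, 0, 0],
  ],
  yaw=[0, 0, 0, 0, 0, 0],
)

```text
t: 18.23
ee_pos: [591.1, 189.1, 31.5]
orientation: [3.095, 0.536, -0.001]
ft_force: [0.1, 0.3, -1.6]
width: 21.4
grasp_force: 30.0
```

Call:
play_rows(
  dp=[
    [0, 0, -1],
    [0, 0, -1],
    [0, 0, 0],
  ],
  yaw=[0, 0, 0],
)

```text
t: 18.48
ee_pos: [591.2, 189.2, 29.7]
orientation: [-3.096, -0.536, 0.0]
ft_force: [-0.9, 0.6, -1.3]
width: 21.6
grasp_force: 30.0
```

Call:
play_rows(
  dp=[
    [0, 0, -0.7],
    [0, 0, 0],
    [0, 0, 0],
  ],
  yaw=[0, 0, 0],
)

```text
t: 18.73
ee_pos: [591.3, 189.2, 29.2]
orientation: [-3.096, -0.536, 0.0]
ft_force: [-0.2, 0.6, -1.4]
width: 21.9
grasp_force: 30.0
```

Call:
play_rows(
  dp=[
    [0, 0, -0.7],
    [0, 0, 0],
    [0, 0, 0],
  ],
  yaw=[0, 0, 0],
)

```text
t: 18.98
ee_pos: [591.3, 189.2, 28.5]
orientation: [3.096, 0.536, -0.0]
ft_force: [-0.2, 0.6, -2.0]
width: 21.3
grasp_force: 30.0
```

Call:
play_rows(
  dp=[
    [0, 0, -0.7],
    [0, 0, 0],
    [0, 0, 0],
  ],
  yaw=[0, 0, 0],
)

```text
t: 19.23
ee_pos: [591.3, 189.2, 27.7]
orientation: [-3.096, -0.536, 0.0]
ft_force: [1.3, 0.2, -2.6]
width: 21.6
grasp_force: 30.0
```

Call:
play_rows(
  dp=[
    [0, 0, -0.5],
    [0, 0, 0],
    [0, 0, 0],
  ],
  yaw=[0, 0, 0],
)

```text
t: 19.48
ee_pos: [591.3, 189.2, 27.2]
orientation: [-3.096, -0.536, 0.0]
ft_force: [-0.8, -0.6, -1.8]
width: 21.7
grasp_force: 30.0
```

Call:
play_rows(
  dp=[
    [0, 0, -0.5],
    [0, 0, 0],
  ],
  yaw=[0, 0],
)

```text
t: 19.65
ee_pos: [591.3, 189.2, 26.7]
orientation: [3.096, 0.536, -0.0]
ft_force: [-0.9, -0.2, 0.1]
width: 21.7
grasp_force: 30.0
```

Call:
play_rows(
  dp=[
    [0, 0, -0.5],
    [0, 0, 0],
  ],
  yaw=[0, 0],
)

```text
t: 19.82
ee_pos: [591.4, 189.2, 26.6]
orientation: [-3.096, -0.536, -0.0]
ft_force: [-0.5, -1.0, 2.5]
width: 21.4
grasp_force: 30.0
```

Call:
play_rows(
  dp=[
    [0, 0, -0.5],
    [0, 0, 0],
  ],
  yaw=[0, 0],
)

```text
t: 19.98
ee_pos: [591.5, 189.2, 26.6]
orientation: [-3.096, -0.536, -0.0]
ft_force: [-2.7, -0.6, 7.0]
width: 21.7
grasp_force: 30.0
```

On the floor. Relaxing, releasing, and withdrawing upward.

Call:
play_rows(
  dp=[
    [0, 0, 0.8],
    [0, 0, 0],
  ],
  yaw=[0, 0],
)

```text
t: 20.15
ee_pos: [591.4, 189.2, 26.6]
orientation: [-3.096, -0.536, -0.001]
ft_force: [0.0, 0.4, -1.5]
width: 21.7
grasp_force: 30.0
```

Call:
play_rows(
  dp=[
    [0, 0, 0],
    [0, 0, 0],
    [0, 0, 0],
    [0, 0, 0],
    [0, 0, 0],
    [0, 0, 0],
  ],
  yaw=[0, 0, 0, 0, 0, 0],
  gripper=0.45,
)

```text
t: 20.65
ee_pos: [591.3, 189.2, 26.5]
orientation: [-3.096, -0.536, 0.0]
ft_force: [0.1, 0.8, 0.1]
width: 47.9
grasp_force: 0.0
```

Call:
play_rows(
  dp=[
    [0, 0, 5],
    [0, 0, 10],
    [0, 0, 20],
    [0, 0, 25],
    [0, 0, 25],
    [0, 0, 25],
    [0, 0, 20],
    [0, 0, 0],
  ],
  yaw=[0, 0, 0, 0, 0, 0, 0, 0],
)

```text
t: 21.32
ee_pos: [594.3, 190.1, 162.2]
orientation: [-3.095, -0.536, -0.013]
ft_force: [1.6, -0.1, 0.1]
width: 48.3
grasp_force: 0.0
```

Call:
play_rows(
  dp=[
    [-20, -12, 0],
    [-20, -12, 0],
    [-10, -6, 0],
    [0, 0, 0],
    [0, 0, 0],
    [0, 0, 0],
  ],
  yaw=[0, 0, 0, 0, 0, 0],
)

```text
t: 21.82
ee_pos: [542.2, 159.6, 156.7]
orientation: [-3.095, -0.536, -0.002]
ft_force: [-0.5, 0.0, -0.8]
width: 47.9
grasp_force: 0.0
```

```bash
python3 - <<'E'
from h import *
np.set_printoptions(precision=1,suppress=True,linewidth=150)
o,im=wshot();print(o["t"],o["ee_pos"],o["ft_force"],o["width"],o["grasp_force"])
P=wcloud(im);hsv=cv2.cvtColor(im["pixels"],cv2.COLOR_RGB2HSV)
k=(hsv[...,0]<20)&(hsv[...,1]>150)&(np.hypot(P[...,0]-591,P[...,1]-189)<30)
z=np.percentile(P[k][:,2],98);q=P[k&(P[...,2]>z-4)];print("plug top z",z,cv2.minEnclosingCircle(q[:,:2].astype(np.float32)))
t=viewer.get_image("top");C=cloud(t);hs=cv2.cvtColor(t["pixels"],cv2.COLOR_RGB2HSV)
b=(np.hypot(C[...,0]-485,C[...,1]+216)<32)&(hs[...,0]>95)&(hs[...,0]<130)&(hs[...,1]>110);print("sleeve z",b.sum(),np.median(C[b][:,2]))
for n in ("tub","cup","syrup"):print(n,[np.array(a["bbox"]) for a in models.look_for(t,n)[:1]])
cv2.imwrite("pics/end.png",im["pixels"][...,::-1])
E
```

```text
21.8167 [542.2 159.6 156.7] [-0.5  0.  -0.8] 47.86476995972495 0.0
plug top z 344.20038088966476 ((605.465087890625, 182.85235595703125), 9.999999747378752e-05)
sleeve z 51 92.33781188684952
tub [array([314.2, 151.1,  34.6,  31.6])]
cup [array([457.2, 240.9,  34. ,  25.1])]
syrup [array([179.7, 237.8,  33.2,  22.5])]
```

View pics/end.png

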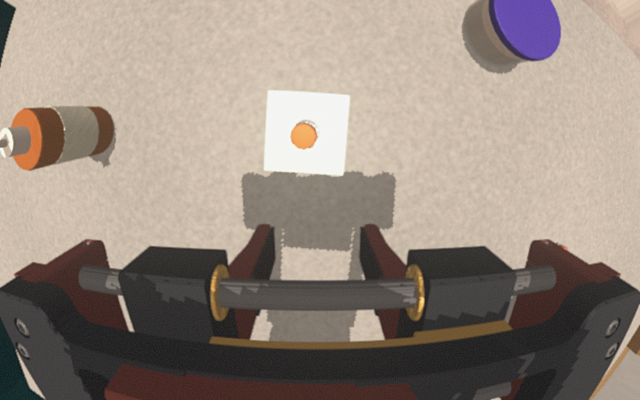

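The plug stands upright in the block (px 303,135), the fingers are clear, the sleeve is up at 92 mm, and the tub, mug and bottle haven't moved.

```bash
python3 -c "
from workcell import ticket
print(ticket.close_job())"
```

```text
the job is handed in; nothing more can be done
None
```

The job is handed in with no verdict shown: the sleeve is back up, the plug stands upright and released at the bottom of the parking hole, and the bottle, tub and mug stand where they were.

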